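Clear the offcut and pop the touch-latch lid

TASK

Without picking anything up, push the wooden offcut with the fingers until it lies wholly off the red lid, but still on the plywood platform. Then press the lid down at its brass push mark until the catch lets go, and take the hand away so that the spring leaves the lid standing ajar. Leave the other things where they are, and do not push or lever the lid further open.

Things in the scene. Friction and masses are not known exactly. Their poses are not given: they have to be found in the camera images.
- platform: Low plywood platform fixed on the bench, 360 (x) x 560 (y) x 80 mm high; origin at the centre of its underside, x and y along its short and long sides, z up; yawed up to 0.35 rad from world axes. A well under the red lid is cut in its deck (the opening is centred at x = -30 mm, 186 x 246 mm). Deck top is at 80 mm.
- lid_hinge (a point): Brick-red lid, 180 (x) x 240 (y) x 15 mm, set in the platform; its top is 2 mm above the deck when shut, so a thing can be slid from the lid onto the deck. This point is on the hinge line (middle of the edge farthest from the robot, at the top face); when shut its axes are the platform's and the lid extends 180 mm towards -x and 120 mm to either side in y.
- lid (a joint): Lid angle, rad: 0 shut, positive open, negative pressed in. Touch latch: pressing the brass mark 4 mm or more down (-0.027 rad; about 5 N; hard stop at 7.5 mm, -0.05 rad) unhooks the catch; when the finger then lifts away a spring raises the lid within 1 s to rest ajar at about 0.27 rad, near edge about 50 mm up. Pressed too little, it returns to 0.
- catch (a point): Centre of the brass push mark (disc 32 mm across with a dark centre) on the lid's top face, 30 mm from the near edge, midway across, 82 mm above the bench when shut. The offcut may cover it at first.
- offcut: Loose pale wood offcut, 120 (x) x 64 (y) x 38 mm high, 0.10 to 0.21 kg, with a 30 x 32 x 19 mm notch cut from the top of one corner (+x, +y); it starts lying on the lid. Origin at the centre of its underside.
- offcut_centre (a point): Centre of the offcut, 19 mm above its underside (101 mm above the bench on the lid, 99 mm on the deck); axes as the offcut's.
- tape: Bystander: yellow tape measure lying on the platform's far strip, about 70 x 66 x 38 mm high; origin under its centre.
- sander: Bystander: cork sanding block on the platform's far strip, 60 x 66 x 28 mm high; origin under its centre.
- screws: Bystander: small jar with a steel cap on the platform's far strip, 54 mm across, 55 mm high; origin under its centre.
- hammer: Bystander: hammer lying on the bench right of the platform.
- pushstick: Bystander: flat orange push stick lying on the bench left of the platform, about 265 mm long, 12 mm high.
- glue: Bystander: white glue bottle standing on the bench left of the platform, 60 mm across, 170 mm high; origin under its centre.
There are look-alikes about, which are no part of the job. Leave any black or purple look-alike of the offcut alone.

How it is judged:
By the outcome, as a careful person would: the job done as asked, in the order asked, and still so for the second after the job is handed in, with the robot touching nothing.
It also fails if it takes over 48 s, if anything falls off the work surface, if the arm or the gripper's body presses on something with over 40 N, if the wrist force passes 120 N, or if a joint passes its speed limit or range.

ROBOT

A 6-joint arm with a two-finger parallel gripper is mounted at the origin on the work surface. World frame = base frame: x ahead of the robot, y to its left, z up, the work surface at z = 0. Lengths are in mm, angles in rad, forces in N, time in s.
With the tool pointing down it reaches from about 300 to 750 mm from the base axis. Payload 8.5 kg.
Tool frame: the origin (TCP) lies between the finger pads; the fingertips stand 19 mm ahead of it and the grasp point (between the pads) is the TCP; z points along the fingers, y is the line along which they close (so a half turn about z gives the same grasp; the last joint's range is limited). The gripper opens to 88 mm and grips with 3 to 60 N. Pads are 18 mm wide; open, the fingers measure 123 mm over their backs; the gripper's body (75 mm by 187 mm) begins 45 mm behind the grasp point.
Start: joints at [-1.434, 0.381, 1.297, -0, 1.464, -0.215], TCP at [189.517, -516.298, 257.748] pointing down, gripper open.
Joint ranges: [-3.11, 3.11], [-0.89, 2.33], [0.22, 2.48], [-1.42, 4.56], [0.17, 2.85], [-2.88, 2.88]. Speed limits (rad/s): [2.39, 2.39, 3.14, 3.14, 3.14, 3.14].

INTERFACE

Orientations are given as a unit quaternion [x, y, z, w].
In Python, from plant import ctrl gives the robot as it stands.
- The arm moves only by the tool play_rows, never from a script. Its argument "motion" is text: rows parted by semicolons, each of 7 numbers parted by spaces: the shift along the tool's x, y, z in m, then the turn, a rotation vector about the tool's x, y, z in degrees, then the finger opening in m, from 0 to 0.0881. A call has 1 to 5 rows; each row shifts and turns the commanded pose from where the row before left it, along the tool's axes as they then stand; what a row does not reach is not made up. A row lasts 1/8 s, in which the tool goes at most 62.5 mm and 10.7 degrees, less where a joint would pass 70% of its speed; a pose out of reach is approached as far as the arm can. A call with a gripper value outside its range is refused whole. The fingers move at their own pace and stop on an object; the grip force is fixed at half the most. Time passes only in rows, so rows that do not move let the fingers close. It gives the time, the measured TCP pose, the force, the opening and the grip force at its end, in the units of the state.
- ctrl.get_obs(): the state, without advancing time (a new reading comes with each control period).
- ctrl.get_image(name): name is "scene" or "top"; returns a dict with "image" (420x560x3 uint8, red, green, blue), "z_map" (420x560 float32, mm along the optical axis (not along the pixel's ray), 0 where there is no reading), "vertical_fov" (degrees; the focal length in pixels is half the picture's height over the tangent of half this angle, whatever the lens; pixels are square), "cx", "cy" (the principal point, pixels), "R" (3x3) and "t" (3): a world point X has camera coordinates R X + t. Camera axes: x right, y down, z forward; pixel columns grow to the right and rows downward; lengths in mm; the calibration is good to about 2 mm. A picture is of the moment at which its call begins.
- ctrl.sign_off(): hands the job in; it is judged then, once.
The state is a dict: "t": time; "qpos": joint angles; "joint_velocities": joint speeds; "joint_torque": joint torques, N m; "position": TCP position; "ee_rot": TCP orientation; "contact_force": force on the tool from outside, world axes, zero at the start; "wrist_torque": the same for the moment, N m; "width": opening from 0.0 (shut) to 1.0 (fully open); "grasp_force": force on a finger pad.
Only numpy, scipy, OpenCV 4.12 (cv2) and the standard library are available. Lean on these libraries where they do the work, as an engineer would, in place of code of your own. Each camera call takes 0.05 s, during which the arm holds its last target. There are 200 camera calls.

## Working session

There is one attempt and no reset: what is moved stays moved. The work goes in short steps, Python scripts to look and compute and a tool call to move; the robot and the scene stay as the last step left them, time stands still between calls to the robot, and variables do not carry over. Pictures are saved under pics/ and viewed, at most 10 in all, crops included, and the job is handed in when it is done.

Besides the shell and the picture viewer there is one more tool, called after "Call:" by a JSON object that holds its "fn" and its "kwargs". play_rows: Moves the arm, as the interface text tells. Its arguments: {"type":"object","properties":{"motion":{"type":"string"}},"required":["motion"]}

```bash
mkdir -p pics
cat > h.py <<'E'
from plant import ctrl
import numpy as np, cv2
def grab(n,name):
    d=ctrl.get_image(n); cv2.imwrite(f'pics/{name}.png',d['image'][:,:,::-1]); return d
def world(d,u=None,v=None):
    h,w=d['z_map'].shape; f=h/2/np.tan(np.radians(d['vertical_fov']/2))
    vv,uu=np.mgrid[:h,:w]; z=d['z_map']
    P=np.stack([(uu-d['cx'])/f*z,(vv-d['cy'])/f*z,z],-1)
    return (P-np.array(d['t']))@np.array(d['R'])
E
python3 - <<'E'
from h import *
for n in('scene','top'):
    d=grab(n,n+'1'); np.savez(n+'1.npz',**{k:np.array(v) for k,v in d.items()}); print(n,d['vertical_fov'],d['cx'],d['cy'],np.round(d['R'],2).tolist(),d['t'])
print(ctrl.get_obs())
E
```

```text
scene 45.47286898769152 280.2549439230918 219.29840377682106 [[-0.78, 0.63, -0.01], [0.49, 0.6, -0.64], [-0.39, -0.5, -0.77]] [ 412.94713196 -186.3485714  1749.68246417]
top 49.3850120857272 284.3774983317662 204.30548182497355 [[0.0, -1.0, -0.02], [-0.99, -0.0, -0.15], [0.15, 0.02, -0.99]] [   2.29495735  546.80941022 1462.87833572]
{'t': 0.1, 'qpos': array([-1.43427922e+00,  3.81139403e-01,  1.29813192e+00,  1.19414105e-05,
        1.46360354e+00, -2.15286040e-01]), 'joint_velocities': array([ 1.28218974e-03, -1.22463537e-03, -3.02286113e-03,  9.33815178e-04,
       -8.47157445e-05, -4.07257330e-04]), 'joint_torque': array([ 4.14503229e-03, -4.38650465e+01, -2.24910057e+01,  7.14455824e-02,
        3.41757049e-02, -6.68099074e-05]), 'position': array([ 189.50262492, -516.0920341 ,  257.21160061]), 'ee_rot': array([ 9.84569078e-01,  1.74995201e-01,  3.11744889e-05, -6.40374514e-04]), 'contact_force': array([ 0.25288063, -0.70302157, -0.27701695]), 'wrist_torque': array([-0.00544875,  0.00384723, -0.00142663]), 'grasp_force': 0.0, 'width': 1.0010264374299231}
```

View pics/top1.png

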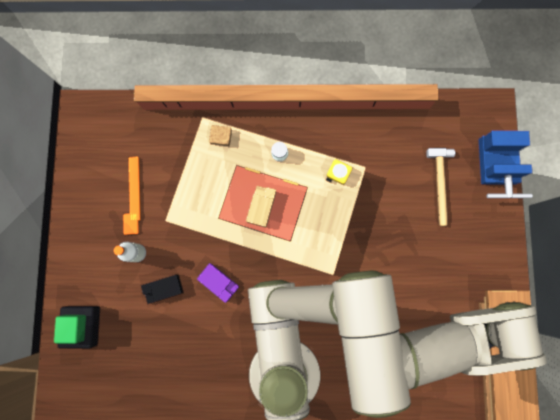

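View pics/scene1.png

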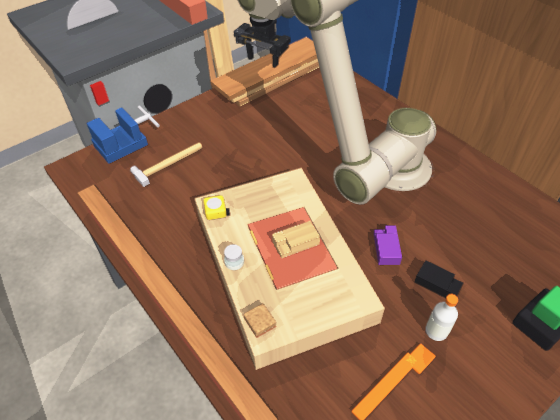

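The top view shows the platform with corners at about (203,118), (365,168), (333,273) and (167,221). The red lid is centred near (262,203) with the offcut on it at (262,206). The bystanders are along the far strip at (219,134), (279,152) and (340,171).

```bash
cat > m.py <<'E'
from h import *
def measure(d):
    W=world(d); im=d['image'].astype(int); z=W[...,2]
    X,Y=W[...,0],W[...,1]
    reg=(d['z_map']>0)&(X>250)&(X<800)&(Y>-350)&(Y<450)
    out={}
    def rect(m): return cv2.minAreaRect(W[m][:,:2].astype(np.float32))
    deck=reg&(z>70)&(z<88)
    n,l,st,_=cv2.connectedComponentsWithStats(deck.astype(np.uint8)); k=1+st[1:,4].argmax()
    r=rect(l==k); out['deck']=r; out['deckz']=np.median(z[l==k])
    red=deck&(im[...,0]>1.8*im[...,1])&(im[...,0]>110)&(z<90)
    n,l,st,_=cv2.connectedComponentsWithStats(red.astype(np.uint8)); k=1+st[1:,4].argmax()
    out['lid']=rect(l==k); out['lidz']=np.median(z[l==k])
    up=reg&(z>105)&(z<125)
    n,l,st,_=cv2.connectedComponentsWithStats(up.astype(np.uint8))
    for i in range(1,n):
        if st[i,4]>25: out[f'up{i}']=(st[i,4],rect(l==i),np.median(z[l==i]),im[l==i].mean(0).round())
    return out
if __name__=='__main__':
    for nme in('top','scene'):
        f=np.load(nme+'1.npz'); d={k:f[k] for k in f}
        print(nme)
        for k,v in measure(d).items(): print(k,v)
    f=np.load('top1.npz');c=f['image'][100:290,150:390,::-1]
    cv2.imwrite('pics/c1.png',cv2.resize(c,None,fx=3,fy=3,interpolation=2))
E
python3 m.py
```

```text
top
deck ((576.3441162109375, 63.581695556640625), (562.2285766601562, 361.5122375488281), 72.48548126220703)
deckz 81.43149856291852
lid ((546.6819458007812, 73.38661193847656), (235.0568389892578, 172.73825073242188), 71.81202697753906)
lidz 83.14890851670191
up1 (np.int32(335), ((764.0472412109375, 211.60345458984375), (66.52906799316406, 60.64952087402344), 82.9343032836914), np.float64(109.6234793712479), array([220., 178., 121.]))
up2 (np.int32(39), ((694.88330078125, 15.250997543334961), (28.167749404907227, 51.52508544921875), 15.55023193359375), np.float64(110.76267923416046), array([182., 191., 185.]))
up3 (np.int32(394), ((641.210693359375, -171.35324096679688), (64.91680908203125, 62.361366271972656), 63.24544906616211), np.float64(118.3148822791972), array([244., 240., 154.]))
up8 (np.int32(643), ((531.4297485351562, 76.20770263671875), (64.27586364746094, 119.70516967773438), 74.89166259765625), np.float64(120.69714564578074), array([241., 216., 153.]))
scene
deck ((575.6001586914062, 62.102081298828125), (566.2730712890625, 361.62567138671875), 72.49420166015625)
deckz
[... 347 characters left out ...]
, ((644.3456420898438, -169.5460205078125), (67.86361694335938, 61.63787841796875), 61.7078742980957), np.float64(115.82817039164425), array([240., 234., 136.]))
up3 (np.int32(786), ((533.1897583007812, 76.60560607910156), (68.54852294921875, 122.14568328857422), 73.94803619384766), np.float64(117.74719772700249), array([233., 201., 139.]))
up4 (np.int32(86), ((713.3158569335938, 32.06327819824219), (26.4035701751709, 49.941734313964844), 66.0303726196289), np.float64(110.88840979895855), array([202., 207., 202.]))
up5 (np.int32(371), ((767.0067749023438, 212.66925048828125), (65.4665756225586, 59.16233444213867), 82.24333953857422), np.float64(107.06691484094378), array([221., 173., 117.]))
```

View pics/c1.png

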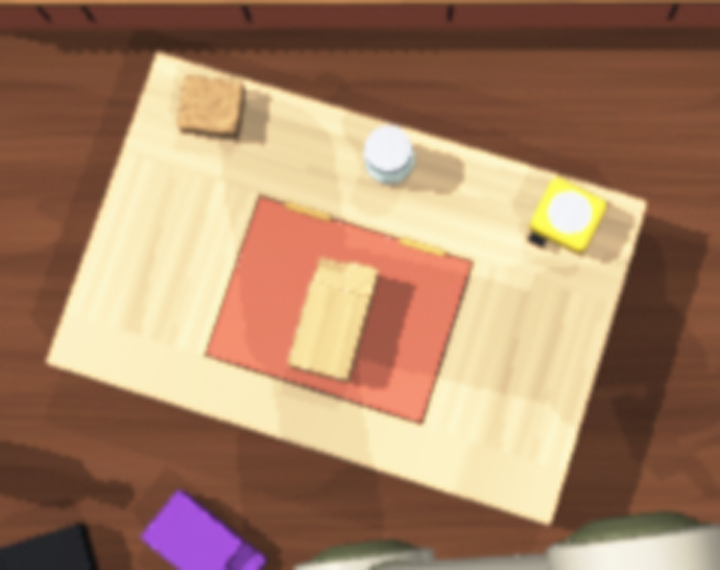

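The offcut lies roughly centred on the lid and aligned with the platform. In platform coordinates it's at about (-46, 0), with the platform yawed -0.305 rad. I'll push it along platform -y with both fingers spread along its long side. First I'll turn the tool 52° so tool x lies along platform +y.

Call:
{"fn": "play_rows", "kwargs": {"motion": "0 0 0 0 0 -10.46 0.06;0 0 0 0 0 -10.46 0.06;0 0 0 0 0 -10.46 0.06;0 0 0 0 0 -10.46 0.06;0 0 0 0 0 -10.46 0.06"}}

```text
t: 0.72
position: [189.5, -516.2, 257.4]
ee_rot: [0.805, 0.593, 0.0, -0.0]
contact_force: [-0.4, -0.2, -0.5]
width: 0.68
grasp_force: 0.0
```

```bash
cat > g.py <<'E'
import sys
from h import *
from scipy.spatial.transform import Rotation as R
o=ctrl.get_obs(); r=R.from_quat(o['ee_rot'])
yaw=np.radians(-17.5); ex=np.array([np.cos(yaw),np.sin(yaw)]); ey=np.array([-ex[1],ex[0]])
C=np.array([576,62.8])
p=o['position']; print('t',o['t'],'plat xy',np.array([ex,ey])@(p[:2]-C),'z',p[2],'F',o['contact_force'].round(1),'toolx/z',r.as_matrix()[:,0].round(3),r.as_matrix()[:,2].round(3))
if len(sys.argv)>3:
    x,y,z=map(float,sys.argv[1:4]); T=np.r_[C+x*ex+y*ey,z]
    G=np.column_stack([np.r_[ey,0],np.r_[ex,0],[0,0,-1]])
    print('shift mm in tool',r.inv().apply(T-p).round(1),'turn deg',np.degrees((r.inv()*R.from_matrix(G)).as_rotvec()).round(2))
E
python3 g.py -46 70 250
```

```text
t 0.725 plat xy [-194.51559338 -668.39074472] z 257.3857117276145 F [-0.4 -0.2 -0.5] toolx/z [0.296 0.955 0.001] [-0.     0.001 -1.   ]
shift mm in tool [737.6 152.4   7.9] turn deg [-0.02 -0.04  0.3 ]
```

Call:
{"fn": "play_rows", "kwargs": {"motion": "0.049 0.010 0 0 0 0 0.06;0.049 0.010 0 0 0 0 0.06;0.049 0.010 0 0 0 0 0.06;0.049 0.010 0 0 0 0 0.06;0.049 0.010 0 0 0 0 0.06"}}

```text
t: 1.35
position: [311.5, -296.2, 257.6]
ee_rot: [0.807, 0.591, 0.0, -0.0]
contact_force: [1.2, -0.6, 0.2]
width: 0.684
grasp_force: 0.0
```

Call:
{"fn": "play_rows", "kwargs": {"motion": "0.049 0.010 0 0 0 0 0.06;0.049 0.010 0 0 0 0 0.06;0.049 0.010 0 0 0 0 0.06;0.049 0.010 0 0 0 0 0.06;0.049 0.010 0 0 0 0 0.06"}}

```text
t: 1.98
position: [433.1, -77.6, 257.7]
ee_rot: [0.807, 0.591, -0.0, -0.0]
contact_force: [0.6, -1.3, 0.1]
width: 0.68
grasp_force: 0.0
```

Call:
{"fn": "play_rows", "kwargs": {"motion": "0.049 0.010 0 0 0 0 0.06;0.049 0.010 0 0 0 0 0.06;0.049 0.010 0 0 0 0 0.06;0.049 0.010 0 0 0 0 0.06;0.049 0.010 0 0 0 0 0.06"}}

```text
t: 2.6
position: [554.6, 140.9, 257.4]
ee_rot: [0.807, 0.591, -0.0, -0.0]
contact_force: [0.8, -0.4, -0.5]
width: 0.681
grasp_force: 0.0
```

```bash
python3 g.py -46 70 112
```

```text
t 2.6 plat xy [-43.9185654   68.07072746] z 257.42155992074373 F [ 0.8 -0.4 -0.5] toolx/z [ 0.301  0.954 -0.   ] [-0.001 -0.    -1.   ]
shift mm in tool [  2.   -2.  145.4] turn deg [-0.03  0.02 -0.04]
```

Call:
{"fn": "play_rows", "kwargs": {"motion": "0 -0.002 0.045 0 0 0 0.06;0 0 0.045 0 0 0 0.06;0 0 0.035 0 0 0 0.06;0 0 0.021 0 0 0 0.06;0 0 0 0 0 0 0.06"}}

```text
t: 3.22
position: [551.4, 139.9, 110.3]
ee_rot: [0.807, 0.591, -0.002, -0.001]
contact_force: [0.1, 0.3, -0.1]
width: 0.678
grasp_force: 0.0
```

```bash
python3 g.py -46 70 110
python3 - <<'E'
from h import *
d=grab('scene','s2'); cv2.imwrite('pics/s2c.png',cv2.resize(d['image'][140:340,170:400,::-1],None,fx=3,fy=3))
E
```

```text
t 3.225 plat xy [-46.58619217  66.10185374] z 110.33050816252243 F [ 0.1  0.3 -0.1] toolx/z [ 0.301  0.953 -0.001] [-0.004 -0.    -1.   ]
shift mm in tool [3.9 0.6 0.3] turn deg [-0.2   0.07 -0.04]
```

View pics/s2c.png

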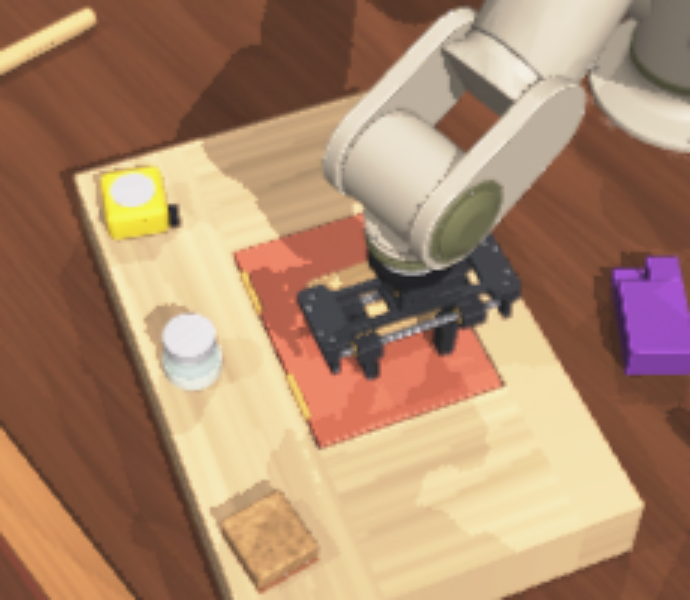

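The fingers straddle the +y side of the offcut, with the hand clear of the jar. Next I push along -y.

Call:
{"fn": "play_rows", "kwargs": {"motion": "-0.010 0 0 0 0 0 0.06;-0.010 0 0 0 0 0 0.06;-0.010 0 0 0 0 0 0.06;-0.012 0 0 0 0 0 0.06;-0.012 0 0 0 0 0 0.06"}}

```text
t: 3.9
position: [535.8, 87.7, 112.0]
ee_rot: [0.807, 0.591, 0.0, 0.0]
contact_force: [1.0, 1.3, 0.8]
width: 0.677
grasp_force: 0.9
```

Call:
{"fn": "play_rows", "kwargs": {"motion": "-0.012 0 0 0 0 0 0.06;-0.012 0 0 0 0 0 0.06;-0.012 0 0 0 0 0 0.06;-0.012 0 0 0 0 0 0.06;-0.012 0 0 0 0 0 0.06"}}

```text
t: 4.53
position: [517.6, 30.4, 111.8]
ee_rot: [0.807, 0.591, 0.0, -0.0]
contact_force: [0.5, 2.4, 1.2]
width: 0.681
grasp_force: 0.9
```

```bash
python3 g.py -46 -153 110
python3 - <<'E'
from h import *
d=grab('scene','s3'); cv2.imwrite('pics/s3c.png',cv2.resize(d['image'][140:340,170:400,::-1],None,fx=3,fy=3))
E
```

```text
t 4.525 plat xy [-45.98372783 -48.42304281] z 111.75642005495808 F [0.5 2.4 1.2] toolx/z [0.301 0.953 0.   ] [-0.  0. -1.]
shift mm in tool [-1.046e+02  1.000e-01  1.800e+00] turn deg [-0.   -0.   -0.05]
```

View pics/s3c.png

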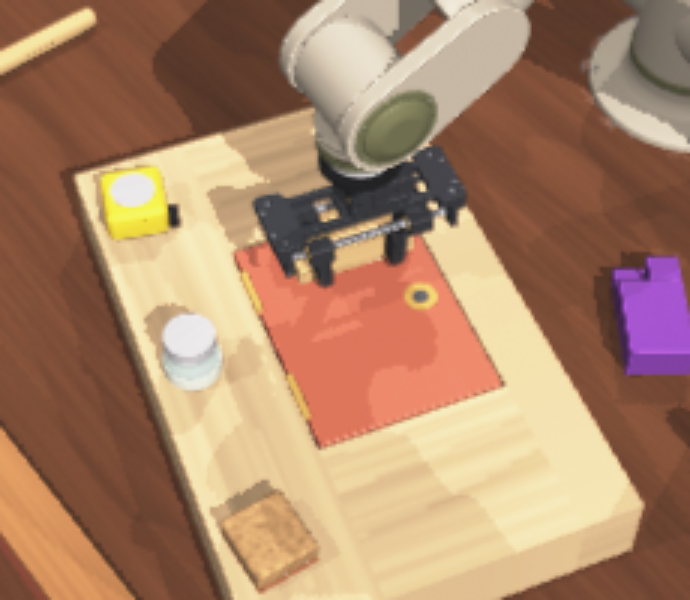

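The offcut is moving square ahead of the fingers, and the brass mark is now visible at crop (421,295). I'll keep pushing.

Call:
{"fn": "play_rows", "kwargs": {"motion": "-0.012 0 0 0 0 0 0.06;-0.012 0 0 0 0 0 0.06;-0.012 0 0 0 0 0 0.06;-0.012 0 0 0 0 0 0.06;-0.012 0 0 0 0 0 0.06"}}

```text
t: 5.2
position: [499.4, -26.9, 111.7]
ee_rot: [0.807, 0.591, -0.0, -0.0]
contact_force: [-0.6, 0.1, -0.8]
width: 0.678
grasp_force: 0.2
```

Call:
{"fn": "play_rows", "kwargs": {"motion": "-0.012 0 0 0 0 0 0.06;-0.012 0 0 0 0 0 0.06;-0.010 0 0 0 0 0 0.06;-0.007 0 0 0 0 0 0.06;-0.004 0 0 0 0 0 0.06"}}

```text
t: 5.82
position: [486.1, -69.3, 111.8]
ee_rot: [0.807, 0.591, 0.0, -0.0]
contact_force: [-0.6, 1.1, -0.6]
width: 0.679
grasp_force: 0.3
```

Call:
{"fn": "play_rows", "kwargs": {"motion": "0.01 0 0 0 0 0 0.06;0.03 0 0 0 0 0 0.06;0.04 0 -0.03 0 0 0 0;0.04 0 -0.01 0 0 0 0;0 0 0 0 0 0 0"}}

```text
t: 6.45
position: [522.9, 48.2, 152.5]
ee_rot: [0.805, 0.593, 0.001, 0.001]
contact_force: [-0.5, -0.2, -0.4]
width: 0.364
grasp_force: 0.0
```

```bash
python3 g.py -90 0 115
python3 - <<'E'
from h import *
import m
for n in('top','scene'):
    d=grab(n,n+'4'); r=m.measure(d)
    for k,v in r.items(): print(k,v)
    W=world(d); im=d['image'].astype(int)
    # brass mark on lid
    c=np.array([490.2,90.]); s=(np.hypot(W[...,0]-c[0],W[...,1]-c[1])<35)&(abs(W[...,2]-82)<8)
    y=s&(im[...,1]>0.62*im[...,0])
    print('mark',y.sum(),W[y].mean(0) if y.any() else None)
cv2.imwrite('pics/s4c.png',cv2.resize(d['image'][140:340,170:400,::-1],None,fx=3,fy=3))
E
```

```text
t 6.45 plat xy [-46.27824793 -29.87902361] z 152.45235074888802 F [-0.5 -0.2 -0.4] toolx/z [0.297 0.955 0.001] [ 0.002 -0.    -1.   ]
shift mm in tool [ 30.  -43.7  37.4] turn deg [ 0.11 -0.03  0.19]
deck ((576.0292358398438, 63.0330810546875), (560.7518920898438, 361.19366455078125), 72.47579193115234)
deckz 81.27721537982251
lid ((531.524169921875, -27.090206146240234), (33.18157196044922, 17.107709884643555), 75.59040832519531)
lidz 82.72079509574445
up1 (np.int32(332), ((764.4801635742188, 211.2202606201172), (66.10304260253906, 60.4608268737793), 84.81997680664062), np.float64(109.31194651975271), array([209., 166., 114.]))
up2 (np.int32(39), ((694.6044921875, 15.490653038024902), (26.21620750427246, 49.83573913574219), 13.284276008605957), np.float64(109.88544873873813), array([184., 195., 188.]))
up3 (np.int32(392), ((641.502197265625, -171.23263549804688), (66.05052185058594, 61.00168991088867), 61.04719543457031), np.float64(118.42085827204323), array([246., 243., 158.]))
up4 (np.int32(693), ((472.16253662109375, -107.08917236328125), (63.747623443603516, 119.8919906616211),
[... 453 characters left out ...]
51248168945312, 87.01705932617188), 70.5513916015625), np.float64(115.5124754571514), array([196., 158., 111.]))
up2 (np.int32(366), ((644.6965942382812, -169.2955322265625), (71.71694946289062, 61.28377914428711), 63.1353645324707), np.float64(115.7551839069447), array([241., 234., 135.]))
up5 (np.int32(90), ((715.1587524414062, 31.028079986572266), (29.02619743347168, 47.60369873046875), 61.062171936035156), np.float64(111.87534203155036), array([202., 208., 203.]))
up6 (np.int32(420), ((766.8843994140625, 212.5625457763672), (65.3741226196289, 59.35425567626953), 83.8476791381836), np.float64(107.18303074186554), array([205., 156., 106.]))
mark 102 [486.67855272  90.09127302  80.99368657]
```

View pics/s4c.png

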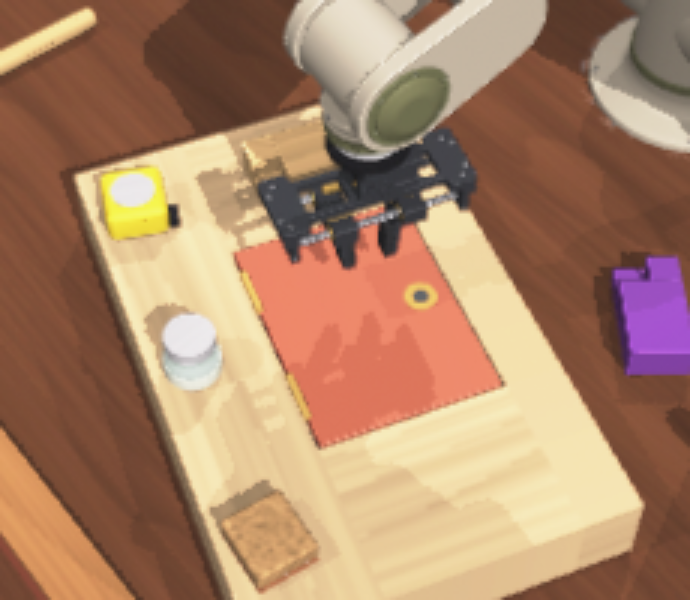

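The offcut sits on the deck at platform (-48,-193), about 40 mm clear of the lid, and the bystanders haven't moved. Next I'll close the fingers and go above the mark.

Call:
{"fn": "play_rows", "kwargs": {"motion": "0.015 -0.022 0 0 0 0 0;0.015 -0.022 0 0 0 0 0;0 0 0.020 0 0 0 0;0 0 0.017 0 0 0 0;0 0 0 0 0 0 0"}}

```text
t: 7.18
position: [488.6, 86.7, 113.6]
ee_rot: [0.807, 0.591, -0.001, -0.001]
contact_force: [-0.1, 0.2, -0.6]
width: 0.006
grasp_force: 0.0
```

```bash
python3 g.py -90 0 95
python3 - <<'E'
from h import *
d=grab('scene','s5'); cv2.imwrite('pics/s5c.png',cv2.resize(d['image'][180:300,230:370,::-1],None,fx=5,fy=5,interpolation=2))
E
```

```text
t 7.175 plat xy [-90.50253319  -3.49722091] z 113.64608577904015 F [-0.1  0.2 -0.6] toolx/z [ 0.303  0.953 -0.001] [-0.003  0.    -1.   ]
shift mm in tool [ 3.5  0.6 18.6] turn deg [-0.18  0.05 -0.11]
```

View pics/s5c.png

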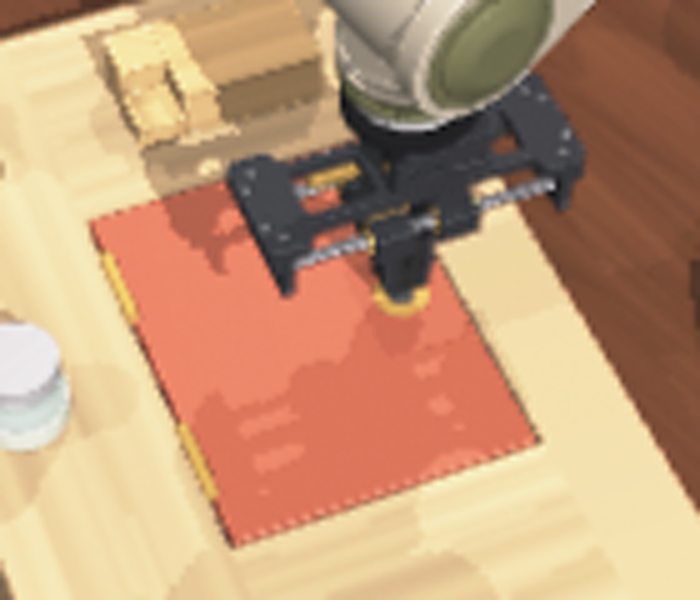

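The closed fingertips are directly over the brass mark at crop (403,298). Now I press, to about 5.5–6 mm depth.

Call:
{"fn": "play_rows", "kwargs": {"motion": "0.003 0 0.008 0 0 0 0;0 0 0.004 0 0 0 0;0 0 0.003 0 0 0 0;0 0 0.0025 0 0 0 0;0 0 0 0 0 0 0"}}

```text
t: 7.85
position: [490.4, 90.2, 97.4]
ee_rot: [0.807, 0.591, 0.0, 0.0]
contact_force: [-1.1, 0.8, 2.6]
width: 0.008
grasp_force: 2.0
```

Call:
{"fn": "play_rows", "kwargs": {"motion": "0 0 0.0015 0 0 0 0;0 0 0.001 0 0 0 0;0 0 0 0 0 0 0;0 0 0 0 0 0 0"}}

```text
t: 8.35
position: [490.5, 90.2, 94.8]
ee_rot: [0.807, 0.591, 0.0, 0.0]
contact_force: [-0.1, -0.3, 5.5]
width: 0.006
grasp_force: 2.2
```

The tip is at 75.8, so the lid is about 6 mm down at 5.5 N. I'll lift straight up.

Call:
{"fn": "play_rows", "kwargs": {"motion": "0 0 -0.03 0 0 0 0;0 0 -0.05 0 0 0 0;0 0 -0.05 0 0 0 0;0 0 -0.04 0 0 0 0;0 0 0 0 0 0 0"}}

```text
t: 8.98
position: [491.1, 90.2, 267.0]
ee_rot: [0.807, 0.591, 0.002, 0.002]
contact_force: [-0.9, -0.0, -0.5]
width: 0.008
grasp_force: 0.0
```

Call:
{"fn": "play_rows", "kwargs": {"motion": "-0.03 -0.02 0 0 0 0 0;-0.05 -0.02 0 0 0 0 0;-0.05 -0.02 0 0 0 0 0;-0.05 0 0 0 0 0 0;-0.05 0 0 0 0 0 0"}}

```text
t: 9.6
position: [362.6, -112.0, 263.6]
ee_rot: [0.807, 0.591, -0.0, -0.001]
contact_force: [0.7, -0.4, -1.1]
width: 0.004
grasp_force: 0.0
```

Call:
{"fn": "play_rows", "kwargs": {"motion": "-0.05 0 0 0 0 0 0;0 0 0 0 0 0 0;0 0 0 0 0 0 0;0 0 0 0 0 0 0;0 0 0 0 0 0 0"}}

```text
t: 10.22
position: [349.0, -157.8, 264.6]
ee_rot: [0.806, 0.592, 0.0, -0.0]
contact_force: [0.6, 0.0, 0.9]
width: 0.003
grasp_force: 0.0
```

```bash
python3 g.py
python3 - <<'E'
from h import *
import m
d=grab('top','t6')
for k,v in m.measure(d).items(): print(k,v)
W=world(d);s=(np.hypot(W[...,0]-490,W[...,1]-90)<25); print('z near mark',np.median(W[s][:,2]))
d=grab('scene','s6')
E
```

```text
t 10.225 plat xy [-150.19245595 -278.66937943] z 264.6249914540388 F [0.6 0.  0.9] toolx/z [0.3   0.954 0.   ] [-0.  0. -1.]
deck ((576.128173828125, 63.290130615234375), (561.0501708984375, 361.3206787109375), 72.46607208251953)
deckz 81.20688598391284
lid ((613.3349609375, 36.1685676574707), (119.17837524414062, 25.309574127197266), 72.99440002441406)
lidz 85.00439257916096
up1 (np.int32(331), ((764.9193115234375, 211.42161560058594), (66.78660583496094, 59.19740295410156), 81.8030776977539), np.float64(109.49326262386256), array([228., 187., 128.]))
up2 (np.int32(40), ((693.6310424804688, 17.161056518554688), (23.586870193481445, 49.74415969848633), 8.075179100036621), np.float64(110.4207504978684), array([185., 196., 189.]))
up3 (np.int32(394), ((641.47998046875, -171.36834716796875), (65.05555725097656, 61.78596878051758), 63.07006072998047), np.float64(118.63549331010316), array([247., 243., 159.]))
up6 (np.int32(1618), ((523.9374389648438, 79.23796844482422), (240.1043701171875, 94.18666076660156), 73.07950592041016), np.float64(115.06254993535349), array([231., 131., 102.]))
up24 (np.int32(692), ((472.1944580078125, -107.06426239013672), (63.68160629272461, 119.8196029663086), 72.33246612548828), np.float64(118.7595221483224), array([251., 238., 178.]))
z near mark 125.68719344034548
```

View pics/s6.png

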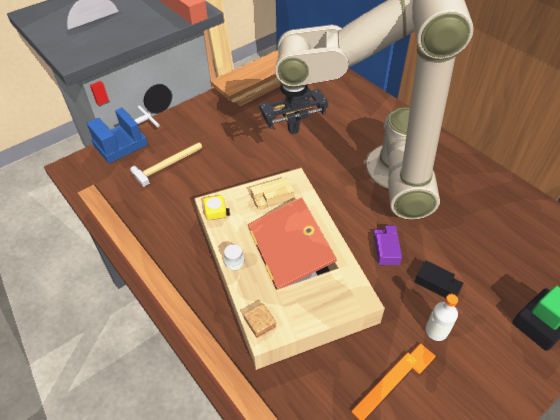

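The lid stands ajar, with the mark at about 125 mm (pixel (309,231)). The offcut lies on the deck near (272,193), the bystanders are where they were, and the hand is clear.

```bash
python3 -c "
from plant import ctrl
print(ctrl.sign_off())"
```

```text
the job is handed in; nothing more can be done
None
```

The job is handed in: the offcut lies on the platform deck about 40 mm clear of the lid, the catch is released with the lid standing ajar, the other things on the platform are where they were, and the hand is clear; it took about 10 s of the 48 s allowed.

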